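Set the recipe board down to its second notch

ROBOT

A 6-joint arm with a two-finger parallel gripper is mounted at the origin on the work surface. World frame = base frame: x ahead of the robot, y to its left, z up, the work surface at z = 0. Lengths are in m, angles in degrees, forces in N, time in s.
With the tool pointing down it reaches from about 0.4 to 0.825 m from the base axis. Payload 7 kg.
Tool frame: the origin (TCP) lies midway between the tips of the shut fingers; the grasp point (between the pads) lies 19 mm behind it; z points along the fingers, y is the direction in which the jaws open and shut (so a half turn about z gives the same grasp; the last joint's range is limited). The gripper opens to 88 mm and grips with 3 to 60 N. Pads are 19 mm wide; open, the fingers measure 130 mm over their backs; the gripper's body (78 mm by 193 mm) begins 47 mm behind the grasp point.
Start: joints at [16.507, 20.546, 0.682, 0, -70.136, -16.507], TCP at [0.675, -0, 0.227] pointing down, gripper open.
Joint ranges: [-176.03, 176.03], [-82.01, 121.73], [-58.28, 71.71], [-173.87, 95.51], [-174.79, -0.11], [-173.66, 173.66]. Speed limits (degrees/s): [136.94, 136.94, 172.46, 180, 180, 180].

INTERFACE

Orientations are given as [roll, pitch, yaw] about the fixed x, y, z axes, in that order (R = Rz(yaw) Ry(pitch) Rx(roll)).
In Python, from plant import r gives the robot as it stands. The module is installed in compiled form; this text tells all that it offers.
- The arm moves only by the tool send_rows, never from a script. Its argument "motion" is a list of rows, each an object with "travel": the shift along the tool's x, y, z in m, a list of three; "spin": the turn about the tool's z in degrees. In form: [{"travel": [tx, ty, tz], "spin": spin}, ...]. A call has 1 to 5 rows; each row shifts and turns the pose as measured when the row begins, along the tool's axes as they then stand; what a row does not reach is not made up. A row lasts 1/12 s, in which the tool goes at most 41.7 mm and 7.16 degrees, less where a joint would pass 70% of its speed; a pose out of reach is approached as far as the arm can. A call is refused whole if a number of a shift passes 0.0417 or a number of a turn 7.16, either way. A call with a gripper value outside its range is refused whole. "gripper" is the gripper command: -1 is shut, 1 is fully open, values between are in proportion, set as the call begins (left out, the last holds). The fingers move at their own pace and stop on an object; "squeeze" is the grip in N (left out, the last holds). Time passes only in rows, so rows that do not move let the fingers close. It gives the time, the measured TCP pose, the force and the opening at its end, in the units of the state.
- r.get_state(): the state, without advancing time (a new reading comes with each control period).
- r.capture(name): name is "scene" or "side" or "wrist"; returns (picture, depth): 400x640x3 uint8, blue, green, red; 400x640 float32, m along the optical axis (not along the pixel's ray), 0 where there is no reading.
- r.get_calibration(name): a dict with "fov_y" (degrees; the focal length in pixels is half the picture's height over the tangent of half this angle, whatever the lens; pixels are square), "cx", "cy" (the principal point, pixels), "origin" and "orientation" of the camera in the world. Camera axes: x right, y down, z forward; pixel columns grow to the right and rows downward; lengths in m; the calibration is good to about 2 mm. A picture is of the moment at which its call begins: read the wrist's pose just before it. get_calibration takes no time and is no camera call; for the wrist camera it gives the pose at the moment of the call.
- r.close_job(): hands the job in, once; it reports no verdict.
Trained networks look in the newest picture that a camera, given by its name, has taken for a name from the list of things; names that differ only in an ending like _2 or _b are one class to them, and where a whole thing is asked for, a point or a joint stands for the part that bears it (a point fixed in the world has none). Each returns a list of dicts, best first, with "conf" (0 to 1); they miss things now and then, are a little off and sometimes report something else, mostly with a low value. They report only what shows in the picture. A call takes as long as a camera call.
- r.boxes_of(camera, target): "at" ([x, y, z] in m, in the coordinates of the camera as it stood for that picture, good to about 4 mm: the middle of the surface that is visible of it).
- r.pinpoint(camera, target): "at" ([x, y, z] in m, in the coordinates of the camera as it stood for that picture, good to about 4 mm: a listed point, or the origin of a listed thing).
The state is a dict: "time_s": time; "joints": joint angles; "qd": joint speeds; "joint_torque": joint torques, N m; "tcp_pos": TCP position; "eef_rot": TCP orientation; "contact_force": force on the tool from outside, world axes, zero at the start; "moment": the same for the moment, N m; "gripper_width": finger opening in m.
Only numpy, scipy, OpenCV 4.12 (cv2) and the standard library are available. Lean on these libraries where they do the work, as an engineer would, in place of code of your own. Each camera call takes 0.05 s, during which the arm holds its last target. There are 200 camera calls.

TASK

The recipe board on the ratchet stand is propped too steep. Raise it by its red grip bar past its top notch until the orange pawl tips over clear of the toothed wheel, lower it all the way down flat without dropping it so that the pawl tips back, then raise it again and leave it propped in the second notch from the bottom, with nothing touching it. Leave the other things on the counter where they are.

Things in the scene. Friction and masses are not known exactly. Their poses are not given: they have to be found in the camera images.
- stand: fixed stand: dark steel base plate 170 (along x) x 215 (along y) x 10 mm. Origin: centre of the plate's underside, on the counter. x is level and points from the board's free edge (red grip bar) to its hinge, y along the hinge, z up. The toothed brass wheel (63 mm radius about the hinge), orange pawl and reset pins are at its +y end, 108 to 135 mm from the middle: keep clear of them
- hinge (a point): middle of the board's hinge line, which is parallel to the stand's y: 50 mm along the stand's x from the stand's origin, 95 mm above the counter
- board (a joint): board angle, rad: 0 = flat, level on its rests; more = steeper; it stops dead at 1.36. Notches, where the pawl props it: 0.230 (first, lowest), 0.501 (second), 0.771 (third), 1.042 (fourth, top). It starts in the third or fourth. Raised 0.08 to 0.22 beyond a notch and let down, it rests in that notch. Engaged, it cannot go down below its notch. Above about 1.28 the pawl tips clear
- board_mid (a point): middle of the board, in its thickness, 71 mm from the hinge line. Wooden panel 158 (across the hinge) x 196 x 12 mm, from 8 mm behind the hinge line to 150 mm in front, with recipe cards on its upper face. With the grip bar 0.3 to 0.55 kg; raising takes about 2 N at the bar. With the pawl clear nothing holds it: it falls unless it is supported
- bar_mid (a point): middle of the grip bar, on its axis: red round bar, 14 mm thick, 150 mm long, parallel to the hinge, 185 mm from it in the board's plane: at the hinge + (-185 mm cos(angle), 0, +185 mm sin(angle)) in stand axes. A slot 28 mm deep, 122 mm wide lies between bar and board. Under the bar is free air to the counter (base plate ends 50 mm, two rests 48 mm behind it). Lift it by fingers leaning 20 degrees or more under it, or pinch it
- pawl (a joint): orange pawl's angle, rad: 0 = against the toothed wheel, engaged (up to 0.08 over a tooth). The board, raised above about 1.28, pushes it beyond 0.55: it tips over by its own weight to 1.05, clear of the wheel, towards the bar's side, and stays there. In its last 0.2 above flat the board pushes it back; it is engaged again at a board angle of 0.05 or less
- pawl_tip (a point): tip of the orange pawl, which is 75 mm long; its pivot is 87 mm from the hinge towards the bar's side and 42 mm below it, 112 mm to the stand's +y. Leave it to the board to tip it
- bowl: white ceramic bowl, 120 mm across, 55 mm high; loose bystander. Origin at the centre of its underside
- jar: amber jar with a red cap, 62 mm across, 85 mm high; loose bystander. Origin at the centre of its underside
- sauce_bottle: black sauce bottle, 66 mm across, 190 mm high; loose bystander. Origin at the centre of its underside
- plate_stack: stack of plates, 170 mm across, 52 mm high; loose bystander. Origin at the centre of its underside
- carton: orange drink carton, 70 x 70 x 205 mm; loose bystander. Origin at the centre of its underside
- prep_pan: steel prep pan, 160 x 100 x 65 mm; loose bystander. Origin at the centre of its underside
- ladle_spoon: wooden spoon lying flat, 200 mm long; loose bystander. Origin at the centre of its underside (spoon: its axis is x)

How it is judged (in metres and radians):
On the way, in this order (a step that is already met when the one before it is completed fails the run):
1. the board is raised past its top notch until the pawl has tipped over clear of the wheel (value of joint board above 1.1 rad and value of joint pawl above 0.8 rad), for 0.05 s.
2. the board is down flat and the pawl has tipped back against the wheel (value of joint board below 0.05 rad and value of joint pawl below 0.15 rad), for 0.2 s.
At the end, for the whole second after the job is handed in: After the pawl was reset, the board rests still in its second notch (angle 0.46 to 0.54 rad) with the pawl engaged (under 0.15 rad), and the seven bystanders are within 30 mm of where they were (value of joint board between 0.46 and 0.54 rad and value of joint pawl below 0.15 rad and velocity of joint board between -0.05 and 0.05 rad/s and distance of each of bowl, jar, sauce_bottle, plate_stack, carton, prep_pan, ladle_spoon from where it was at the start of the episode below 0.03 m); the robot touches nothing.
It fails at once if the board is dropped: it comes down onto its rests (below 0.12 rad) faster than 2.2 rad/s (value of joint board below 0.12 rad and velocity of joint board below -2.2 rad/s).
It fails at once if a bystander is pushed more than 30 mm (distance of any of bowl, jar, sauce_bottle, plate_stack, carton, prep_pan, ladle_spoon from where it was at the start of the episode above 0.03 m).
It fails at once if an upright bystander is tipped by more than 0.5 rad (angle between any of bowl, jar, sauce_bottle, plate_stack, carton, prep_pan's own z axis and vertical above 0.5 rad).
It also fails if it takes over 61 s, if anything falls off the work surface, if the arm or the gripper's body presses on something with over 40 N, if the wrist force passes 120 N, or if a joint passes its speed limit or range.

## Working session

There is one attempt and no reset: what is moved stays moved. The work goes in short steps, Python scripts to look and compute and a tool call to move; the robot and the scene stay as the last step left them, time stands still between calls to the robot, and variables do not carry over. Pictures are saved under pics/ and viewed, about 8 in all and at most 12, crops included, and the job is handed in when it is done.

Besides the shell and the picture viewer there is one more tool, called after "Emit:" by a JSON object that holds its "method" and its "body". send_rows: Moves the arm, as the interface text tells. Its arguments: {"type":"object","properties":{"motion":{"type":"array"},"gripper":{"type":"number"},"squeeze":{"type":"number"}},"required":["motion"]}

```bash
mkdir -p pics; cat > h.py <<'E'
import numpy as np, cv2
from scipy.spatial.transform import Rotation as R
from plant import r
def cam(name):
    c=r.get_calibration(name); return c
def toW(c,p):
    o=np.array(c["orientation"]); 
    M=R.from_euler('xyz',o,degrees=True).as_matrix() if o.size==3 else (o if o.shape==(3,3) else None)
    return M@np.array(p)+np.array(c["origin"])
E
python3 - <<'E'
from h import *
print(r.get_state())
for n in ("scene","side"):
    c=cam(n); print(n,c)
    im,d=r.capture(n); cv2.imwrite(f"pics/{n}0.png",im)
    for t in ["stand","hinge","board_mid","bar_mid","pawl_tip","bowl","jar","sauce_bottle","plate_stack","carton","prep_pan","ladle_spoon"]:
        try: print(t,[(np.round(toW(c,q["at"]),3).tolist(),round(q["conf"],2)) for q in r.pinpoint(n,t)[:2]])
        except Exception as e: print(t,repr(e))
print(r.get_state()["time_s"])
E
```

```text
{'time_s': 0.0, 'joints': array([ 1.65075736e+01,  2.05892776e+01,  6.32699830e-01, -1.99013896e-02,
       -7.01351917e+01, -1.65056378e+01]), 'qd': array([-0.03849287,  0.10040103,  0.01316476,  0.14060701, -0.00282172,
       -0.02680268]), 'joint_torque': array([-8.00930356e-04, -5.82726967e+01,  2.93058443e+01,  6.99745238e+00,
        6.93249181e-03, -2.06530804e-04]), 'tcp_pos': array([ 6.74503823e-01, -2.24970615e-05,  2.25639566e-01]), 'eef_rot': array([ 1.79906696e+02, -8.13740767e-03, -9.00048351e+01]), 'contact_force': array([ 0.48014107,  0.58814708, -0.40548287]), 'moment': array([ 0.01521629, -0.02794726,  0.01834026]), 'gripper_width': 0.08806344608089182}
scene {'fov_y': 48.57014841695235, 'cx': 328.689112252638, 'cy': 195.21398601238113, 'origin': array([1.07364752, 0.55852445, 1.36984811]), 'orientation': array([-149.36226416,   -0.69631977,  137.7883255 ])}
stand [([0.643, 0.044, -0.002], 0.8)]
hinge [([0.693, 0.031, 0.097], 0.93)]
board_mid [([0.646, 0.047, 0.144], 0.9)]
bar_mid [([0.56, 0.07, 0.227], 0.91)]
pawl_tip [([0.674, 0.151, 0.115], 0.47)]
bowl [([0.549, -0.139, 0.001], 0.54)]
jar [([0.691, 0.259, -0.0], 0.81)]
sauce_bottle [([0.614, 0.338, -0.002], 0.78)]
plate_stack [([0.426, 0.531, -0.0], 0.75)]
carton []
prep_pan [([0.563, -0.469, -0.002], 0.73)]
ladle_spoon []
side {'fov_y': 54.50263896091427, 'cx': 314.90383239493644, 'cy': 201.54086667089805, 'origin': array([ 0.37822097, -0.7326965 ,  0.99051337]), 'orientation': array([-139.12109372,    1.00759778,  -15.75327567])}
stand [([0.643, 0.041, 0.002], 0.64)]
hinge [([0.688, 0.026, 0.098], 0.84)]
board_mid []
bar_mid [([0.562, 0.071, 0.227], 0.73)]
pawl_tip []
bowl [([0.55, -0.138, -0.0], 0.72)]
jar []
sauce_bottle [([0.611, 0.337, 0.001], 0.95)]
plate_stack [([0.427, 0.527, 0.004], 0.8)]
carton [([0.604, 0.432, 0.005], 0.59)]
prep_pan [([0.561, -0.471, 0.002], 0.82)]
ladle_spoon [([0.364, -0.384, 0.004], 0.84)]
1.3
```

View images.

View pics/scene0.png

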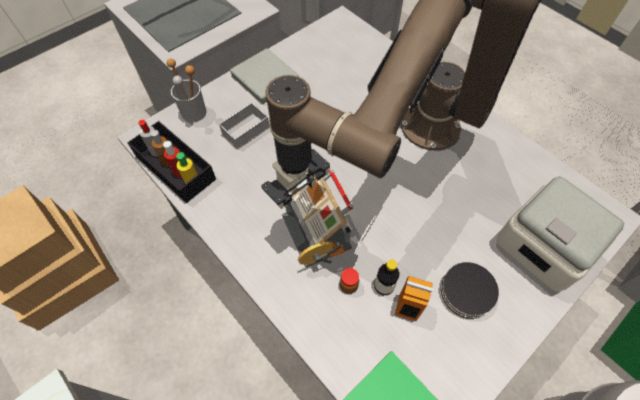

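View pics/side0.png

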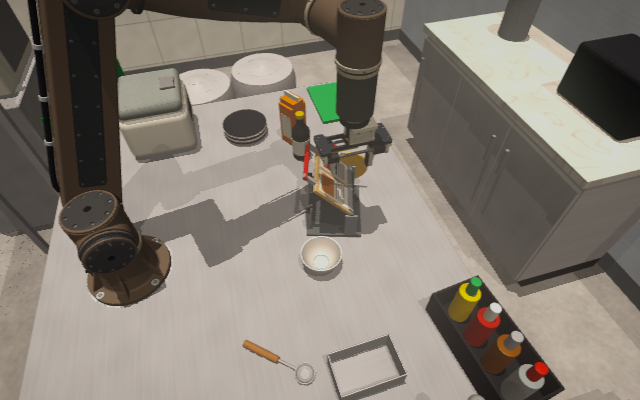

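The board is clearly propped in notch 3: the bar at z=0.227 gives an angle of about 0.77. In the scene picture the red bar is near (340,190) and the orange pawl and wheel near (320,250). I'll refine the yaw and bar axis from the red pixels.

```bash
cat >> h.py <<'E'
def cloud(name,im,d,c):
    f=200/np.tan(np.radians(c["fov_y"])/2)
    v,u=np.mgrid[0:400,0:640]
    P=np.stack([(u-c["cx"])/f*d,(v-c["cy"])/f*d,d],-1)
    M=R.from_euler('xyz',c["orientation"],degrees=True).as_matrix()
    return P@M.T+c["origin"]
def bar(name):
    c=cam(name); im,d=r.capture(name); P=cloud(name,im,d,c)
    h=cv2.cvtColor(im,cv2.COLOR_BGR2HSV)
    m=((h[...,0]<6)|(h[...,0]>172))&(h[...,1]>150)&(h[...,2]>60)&(d>0)
    m&=(abs(P[...,0]-.59)<.14)&(abs(P[...,1]-.07)<.12)&(P[...,2]>.03)&(P[...,2]<.33)
    return P[m],c,im
E
python3 - <<'E'
from h import *
for n in ("scene","side"):
    p,c,im=bar(n); 
    for k in range(3):
        m=np.median(p,0); dv=np.linalg.svd(p-m)[2][0]; dv*=np.sign(dv[1])
        t=(p-m)@dv; res=np.linalg.norm(p-m-np.outer(t,dv),axis=1); p=p[res<.008]
    t=(p-m)@dv; mid=m+dv*(t.min()+t.max())/2
    v=(m-c["origin"]); v/=np.linalg.norm(v)
    print(n,len(p),"surf mid",mid.round(4),"axis",(mid+.006*v).round(4),"dir",dv.round(3),"len",np.ptp(t).round(3),"yaw",np.degrees(np.arctan2(-dv[0],dv[1])).round(1))
E
```

```text
scene 20 surf mid [0.605  0.0862 0.2016] axis [0.6028 0.084  0.1964] dir [ 0.783  0.126 -0.609] len 0.099 yaw -80.9
side 108 surf mid [0.5613 0.0623 0.2303] axis [0.5623 0.0666 0.2262] dir [0.317 0.948 0.004] len 0.137 yaw -18.5
```

Emit:
{"method": "send_rows", "body": {"motion": [{"travel":[0,0,-0.04],"spin":0},{"travel":[-0.01,0.015,-0.03],"spin":0},{"travel":[-0.02,0.03,0],"spin":0},{"travel":[-0.02,0.035,0],"spin":0},{"travel":[-0.02,0.03,0],"spin":0}], "gripper": 1, "squeeze": 25}}

```text
time_s: 1.82
tcp_pos: [0.5655, 0.0685, 0.2953]
eef_rot: [179.6, -0.1, -90.4]
contact_force: [0.3, 0.8, 0.7]
gripper_width: 0.0875
```

Emit:
{"method": "send_rows", "body": {"motion": [{"travel":[0,0,0],"spin":6},{"travel":[0,0,0],"spin":6},{"travel":[0,0,0],"spin":6},{"travel":[0,0,0],"spin":0}]}}

```text
time_s: 2.15
tcp_pos: [0.5596, 0.0724, 0.2991]
eef_rot: [179.9, 0.1, -108.8]
contact_force: [0.2, 0.1, -0.3]
gripper_width: 0.0878
```

```bash
python3 - <<'E'
from h import *
c=cam("wrist"); im,d=r.capture("wrist"); cv2.imwrite("pics/w1.png",im)
for t in ["bar_mid","hinge"]:
    print(t,[(np.round(toW(c,q["at"]),4).tolist(),round(q["conf"],2)) for q in r.pinpoint("wrist",t)[:2]])
P=cloud("wrist",im,d,c); h=cv2.cvtColor(im,cv2.COLOR_BGR2HSV)
m=((h[...,0]<8)|(h[...,0]>170))&(h[...,1]>130)&(d>0)&(abs(P[...,2]-.225)<.02)&(abs(P[...,0]-.56)<.06)
p=P[m]; print(len(p)); dv=np.linalg.svd(p-p.mean(0),full_matrices=False)[2][0]; dv*=np.sign(dv[1]); t=(p-p.mean(0))@dv
print(p.mean(0),dv,np.ptp(t),p.mean(0)+dv*(t.min()+t.max())/2, c["origin"])
print(r.get_state()["tcp_pos"])
E
```

```text
bar_mid [([0.5618, 0.066, 0.2247], 0.82)]
hinge [([0.5623, 0.0695, 0.2252], 0.69), ([0.6974, 0.027, 0.096], 0.66)]
2693
[0.56241262 0.05616044 0.2287575 ] [0.29982721 0.95399288 0.00110535] 0.12424936859710338 [0.56302815 0.05811896 0.22875977] [0.53707197 0.00213901 0.45715043]
[0.56000375 0.07208056 0.29863717]
```

View pics/w1.png

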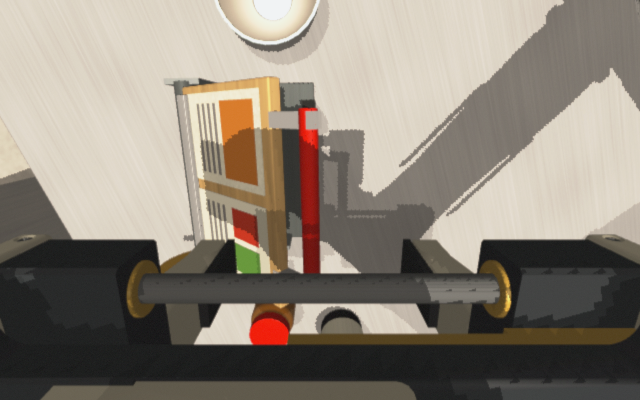

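Emit:
{"method": "send_rows", "body": {"motion": [{"travel":[0,-0.005,0.03],"spin":-1.2},{"travel":[0,0,0.03],"spin":0},{"travel":[0,0,0.024],"spin":0},{"travel":[0,0,0.004],"spin":0},{"travel":[0,0,0],"spin":0}]}}

```text
time_s: 2.72
tcp_pos: [0.5671, 0.0697, 0.209]
eef_rot: [-179.9, 0.1, -106.4]
contact_force: [0.2, 0.8, 0.3]
gripper_width: 0.0875
```

Emit:
{"method": "send_rows", "body": {"motion": [{"travel":[0,0,0],"spin":1},{"travel":[0,0,0],"spin":0},{"travel":[0,0,0],"spin":0},{"travel":[0,0,0],"spin":0},{"travel":[0,0,0],"spin":0}], "gripper": -1, "squeeze": 25}}

```text
time_s: 3.13
tcp_pos: [0.5698, 0.0699, 0.2137]
eef_rot: [-179.7, 0.2, -107.3]
contact_force: [-0.3, -0.0, 0.6]
gripper_width: 0.0599
```

Emit:
{"method": "send_rows", "body": {"motion": [{"travel":[0,0,0],"spin":0},{"travel":[0,0,0],"spin":0},{"travel":[0,0,0],"spin":0},{"travel":[0,0,0],"spin":0},{"travel":[0,0,0],"spin":0}]}}

```text
time_s: 3.55
tcp_pos: [0.5705, 0.0703, 0.2159]
eef_rot: [-179.5, 0.4, -107.3]
contact_force: [-0.0, -0.1, -0.3]
gripper_width: 0.0264
```

Emit:
{"method": "send_rows", "body": {"motion": [{"travel":[0,0.005,0.008],"spin":0},{"travel":[0,0,0.001],"spin":0},{"travel":[0,0,0.001],"spin":0},{"travel":[0,0,0],"spin":0}]}}

```text
time_s: 3.88
tcp_pos: [0.5652, 0.0721, 0.2056]
eef_rot: [-179.5, 0.4, -107.2]
contact_force: [2.4, -1.5, 1.7]
gripper_width: 0.0132
```

Emit:
{"method": "send_rows", "body": {"motion": [{"travel":[0,-0.009,-0.008],"spin":0},{"travel":[0,-0.009,-0.008],"spin":0},{"travel":[0,-0.0075,-0.0055],"spin":0},{"travel":[0,-0.0075,-0.0055],"spin":0},{"travel":[0,-0.008,-0.005],"spin":0}]}}

```text
time_s: 4.3
tcp_pos: [0.598, 0.0614, 0.2355]
eef_rot: [179.7, 0.3, -107.2]
contact_force: [-5.2, 3.2, 5.0]
gripper_width: 0.0129
```

Emit:
{"method": "send_rows", "body": {"motion": [{"travel":[0,-0.008,-0.0045],"spin":0},{"travel":[0,-0.008,-0.004],"spin":0},{"travel":[0,-0.008,-0.0035],"spin":0},{"travel":[0,-0.009,-0.003],"spin":0},{"travel":[0,-0.008,-0.0025],"spin":0}]}}

```text
time_s: 4.72
tcp_pos: [0.6354, 0.0492, 0.2552]
eef_rot: [179.3, 0.2, -107.2]
contact_force: [-4.2, 0.8, 4.4]
gripper_width: 0.0135
```

Emit:
{"method": "send_rows", "body": {"motion": [{"travel":[0,-0.007,-0.001],"spin":0},{"travel":[0,-0.006,-0.001],"spin":0},{"travel":[0,-0.002,0],"spin":0},{"travel":[0,0,0],"spin":0}]}}

```text
time_s: 5.05
tcp_pos: [0.6527, 0.0435, 0.2597]
eef_rot: [179.5, 0.1, -107.2]
contact_force: [-1.1, 0.5, 2.3]
gripper_width: 0.0134
```

```bash
python3 - <<'E'
from h import *
c=cam("scene"); im,d=r.capture("scene"); cv2.imwrite("pics/s2.png",cv2.resize(im[140:300,240:420],None,fx=4,fy=3.7))
for n in("scene",):
  for t in ["pawl_tip","bar_mid","board_mid"]:
    print(n,t,[(np.round(toW(c,q["at"]),4).tolist(),round(q["conf"],2)) for q in r.pinpoint(n,t)[:2]])
E
```

```text
scene pawl_tip [([0.603, 0.1744, 0.1105], 0.63)]
scene bar_mid [([0.6466, 0.0451, 0.2773], 0.85)]
scene board_mid [([0.6794, 0.0358, 0.1611], 0.84)]
```

View pics/s2.png

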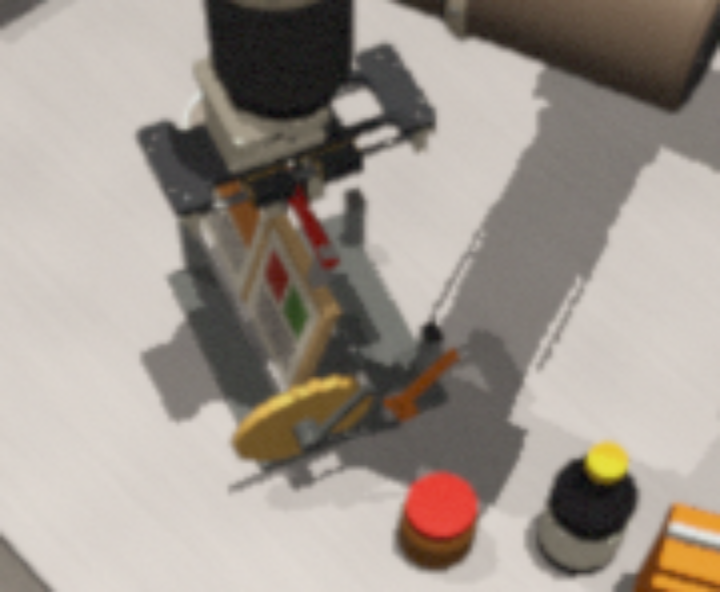

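Emit:
{"method": "send_rows", "body": {"motion": [{"travel":[0,0.012,0.003],"spin":0},{"travel":[0,0.012,0.004],"spin":0},{"travel":[0,0.012,0.005],"spin":0},{"travel":[0,0.012,0.007],"spin":0},{"travel":[0,0.011,0.008],"spin":0}]}}

```text
time_s: 5.67
tcp_pos: [0.5991, 0.061, 0.2345]
eef_rot: [-179.9, 0.3, -107.2]
contact_force: [-5.1, 1.4, 9.6]
gripper_width: 0.0132
```

Emit:
{"method": "send_rows", "body": {"motion": [{"travel":[0,0.01,0.006],"spin":0},{"travel":[0,0.0095,0.007],"spin":0},{"travel":[0,0.009,0.0075],"spin":0},{"travel":[0,0.008,0.0085],"spin":0},{"travel":[0,0.0075,0.009],"spin":0}]}}

```text
time_s: 6.08
tcp_pos: [0.5573, 0.0748, 0.1958]
eef_rot: [-179.5, 0.5, -107.1]
contact_force: [-0.6, -0.5, 0.6]
gripper_width: 0.013
```

Emit:
{"method": "send_rows", "body": {"motion": [{"travel":[0,0.0075,0.0085],"spin":0},{"travel":[0,0.0065,0.009],"spin":0},{"travel":[0,0.006,0.0095],"spin":0},{"travel":[0,0.005,0.0095],"spin":0},{"travel":[0,0.004,0.0095],"spin":0}]}}

```text
time_s: 6.5
tcp_pos: [0.5301, 0.0838, 0.1477]
eef_rot: [-179.1, 0.7, -107.0]
contact_force: [-1.1, 1.0, 0.2]
gripper_width: 0.0128
```

Emit:
{"method": "send_rows", "body": {"motion": [{"travel":[0,0.0045,0.01],"spin":0},{"travel":[0,0.0035,0.01],"spin":0},{"travel":[0,0.003,0.01],"spin":0},{"travel":[0,0.002,0.01],"spin":0},{"travel":[0,0.001,0.01],"spin":0}]}}

```text
time_s: 6.92
tcp_pos: [0.5181, 0.0879, 0.0951]
eef_rot: [-178.8, 0.8, -107.0]
contact_force: [-1.9, 1.3, 1.1]
gripper_width: 0.0135
```

Emit:
{"method": "send_rows", "body": {"motion": [{"travel":[0,0.0003,0.006],"spin":0},{"travel":[0,0.0003,0.006],"spin":0},{"travel":[0,0,0.005],"spin":0},{"travel":[0,0,0.004],"spin":0},{"travel":[0,0,0.004],"spin":0}]}}

```text
time_s: 7.33
tcp_pos: [0.5177, 0.0882, 0.0724]
eef_rot: [-178.8, 0.7, -106.8]
contact_force: [-18.8, 2.4, 41.7]
gripper_width: 0.013
```

Emit:
{"method": "send_rows", "body": {"motion": [{"travel":[0,0,0.0005],"spin":0},{"travel":[0,0,0.0005],"spin":0},{"travel":[0,0,0.0005],"spin":0},{"travel":[0,0,0.0005],"spin":0}]}}

```text
time_s: 7.67
tcp_pos: [0.5176, 0.0883, 0.0725]
eef_rot: [-178.7, 0.7, -106.8]
contact_force: [-7.7, 1.0, 13.5]
gripper_width: 0.013
```

```bash
python3 - <<'E'
from h import *
c=cam("scene"); im,d=r.capture("scene"); cv2.imwrite("pics/s3.png",cv2.resize(im[140:300,240:420],None,fx=4,fy=3.7))
for n in("scene",):
  for t in ["pawl_tip","bar_mid","board_mid"]:
    print(n,t,[(np.round(toW(c,q["at"]),4).tolist(),round(q["conf"],2)) for q in r.pinpoint(n,t)[:2]])
print(r.get_state()["contact_force"],r.get_state()["tcp_pos"])
E
```

```text
scene pawl_tip [([0.6735, 0.1495, 0.1179], 0.64)]
scene bar_mid [([0.514, 0.0875, 0.0956], 0.9)]
scene board_mid [([0.626, 0.0517, 0.0909], 0.78)]
[-6.21993004  0.62328103 10.23444593] [0.51759082 0.08825988 0.07250672]
```

View pics/s3.png

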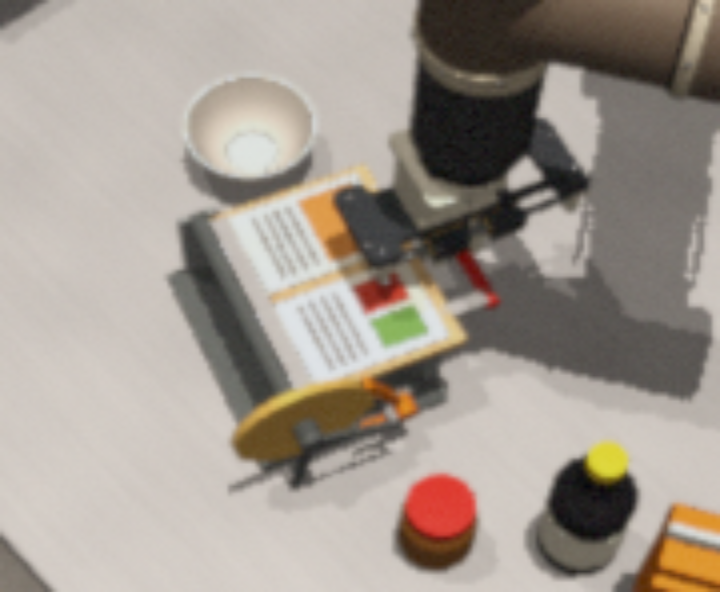

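Emit:
{"method": "send_rows", "body": {"motion": [{"travel":[0,0.001,-0.011],"spin":0},{"travel":[0,-0.001,-0.011],"spin":0},{"travel":[0,-0.002,-0.011],"spin":0},{"travel":[0,-0.0025,-0.011],"spin":0},{"travel":[0,-0.003,-0.01],"spin":0}]}}

```text
time_s: 8.28
tcp_pos: [0.5244, 0.086, 0.1251]
eef_rot: [-178.8, 0.7, -106.8]
contact_force: [1.3, 0.0, -3.5]
gripper_width: 0.0133
```

Emit:
{"method": "send_rows", "body": {"motion": [{"travel":[0,-0.004,-0.012],"spin":0},{"travel":[0,-0.0045,-0.0115],"spin":0},{"travel":[0,-0.005,-0.011],"spin":0},{"travel":[0,-0.0055,-0.01],"spin":0},{"travel":[0,-0.005,-0.008],"spin":0}]}}

```text
time_s: 8.7
tcp_pos: [0.5464, 0.0789, 0.1776]
eef_rot: [-179.0, 0.7, -106.9]
contact_force: [0.5, 2.0, -4.8]
gripper_width: 0.0132
```

Emit:
{"method": "send_rows", "body": {"motion": [{"travel":[0,-0.003,-0.004],"spin":0},{"travel":[0,0,0],"spin":0}]}}

```text
time_s: 8.87
tcp_pos: [0.5492, 0.0779, 0.1821]
eef_rot: [-179.1, 0.7, -107.0]
contact_force: [-2.6, 2.1, -0.9]
gripper_width: 0.0131
```

Emit:
{"method": "send_rows", "body": {"motion": [{"travel":[0,0.002,0.004],"spin":0},{"travel":[0,0.0025,0.004],"spin":0},{"travel":[0,0.0025,0.004],"spin":0},{"travel":[0,0.0025,0.004],"spin":0},{"travel":[0,0.001,0.002],"spin":0}]}}

```text
time_s: 9.28
tcp_pos: [0.5381, 0.0816, 0.1626]
eef_rot: [-179.1, 0.7, -107.0]
contact_force: [-3.5, 1.1, 6.1]
gripper_width: 0.0129
```

Emit:
{"method": "send_rows", "body": {"motion": [{"travel":[0,0.001,0.002],"spin":0},{"travel":[0,0.0005,0.002],"spin":0},{"travel":[0,0.0005,0.002],"spin":0}]}}

```text
time_s: 9.53
tcp_pos: [0.5368, 0.0821, 0.1594]
eef_rot: [-178.9, 0.7, -106.8]
contact_force: [-9.1, 0.8, 19.0]
gripper_width: 0.0133
```

Emit:
{"method": "send_rows", "body": {"motion": [{"travel":[0,0,0],"spin":0},{"travel":[0,0,0],"spin":0},{"travel":[0,0,0],"spin":0}], "gripper": -0.5}}

```text
time_s: 9.78
tcp_pos: [0.5381, 0.0823, 0.1606]
eef_rot: [-178.7, 0.8, -106.8]
contact_force: [-0.5, -0.7, -0.2]
gripper_width: 0.0216
```

Emit:
{"method": "send_rows", "body": {"motion": [{"travel":[0,0,-0.006],"spin":0},{"travel":[0,0,-0.008],"spin":0},{"travel":[0,0,-0.01],"spin":0},{"travel":[0,0,-0.015],"spin":0},{"travel":[0,0,-0.02],"spin":0}]}}

```text
time_s: 10.2
tcp_pos: [0.5344, 0.0808, 0.2188]
eef_rot: [-179.1, 0.5, -106.8]
contact_force: [-0.3, 0.7, -0.0]
gripper_width: 0.0222
```

Emit:
{"method": "send_rows", "body": {"motion": [{"travel":[0,0,-0.03],"spin":0},{"travel":[0,0.01,-0.03],"spin":0},{"travel":[0,0.01,-0.02],"spin":0},{"travel":[0,0,0],"spin":0}]}}

```text
time_s: 10.53
tcp_pos: [0.5144, 0.0859, 0.3092]
eef_rot: [-178.8, 0.6, -106.8]
contact_force: [0.1, 0.3, 0.5]
gripper_width: 0.0216
```

```bash
python3 - <<'E'
from h import *
for n in ("scene","side"):
  c=cam(n); im,d=r.capture(n)
  if n=="scene": a=cv2.resize(im[140:300,240:420],None,fx=4,fy=3.7)
  for t in ["pawl_tip","bar_mid","board_mid","bowl","jar","sauce_bottle","carton"]:
    print(n,t,[(np.round(toW(c,q["at"]),4).tolist(),round(q["conf"],2)) for q in r.pinpoint(n,t)[:1]])
cv2.imwrite("pics/s4.png",a)
s=r.get_state();print(s["contact_force"],s["tcp_pos"],s["time_s"])
E
```

```text
scene pawl_tip [([0.6766, 0.151, 0.1189], 0.38)]
scene bar_mid [([0.5342, 0.0791, 0.1817], 0.89)]
scene board_mid [([0.6338, 0.0477, 0.128], 0.96)]
scene bowl [([0.548, -0.139, 0.0041], 0.96)]
scene jar [([0.6922, 0.2619, -0.0012], 0.73)]
scene sauce_bottle [([0.6101, 0.3353, 0.0008], 0.87)]
scene carton [([0.6068, 0.4346, -0.0004], 0.95)]
side pawl_tip []
side bar_mid [([0.5342, 0.0798, 0.1848], 0.56)]
side board_mid [([0.6322, 0.053, 0.1314], 0.88)]
side bowl [([0.5453, -0.1373, 0.0015], 0.81)]
side jar [([0.6945, 0.2592, 0.0002], 0.5)]
side sauce_bottle [([0.6079, 0.3375, 0.0027], 0.94)]
side carton [([0.6035, 0.4339, 0.002], 0.74)]
[-0.59673889 -0.21716893  0.06335217] [0.51366385 0.08545991 0.30325691] 11.3333
```

View pics/s4.png

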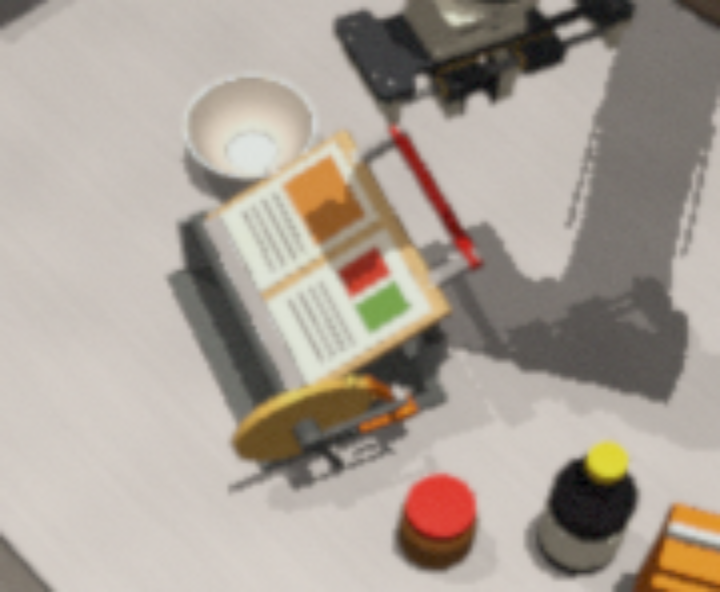

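```bash
python3 -c "
from plant import r
print(r.close_job())"
```

```text
the job is handed in; nothing more can be done
None
```

I pinched the red bar from above and raised the board from its third notch to about 1.35 rad, which tipped the pawl clear. I then lowered it slowly until it sat flat on its rests, raised it to about 0.62 rad, let it down into the second notch, released it and backed off. The job was handed in at about 11.3 s of robot time, well inside the 61 s limit.

**Pawl:** The scene picture at full height showed the pawl leaning away from the wheel. With the board flat, its tip was back where it started, to within about 4 mm.

**Board at the end:** Both cameras put the bar at z = 0.182–0.185 m, which is an angle of about 0.49–0.51 rad. The pawl tip read as engaged, though with low confidence (0.38, scene camera only; the side camera did not find it).

**Gripper at the end:** The gripper was clear of the board, with no force reading beyond noise.

**Bystanders:** The bowl, jar, sauce bottle and carton read within about 5 mm of their starting positions. I did not re-measure the plate stack, prep pan or spoon, but the arm never came near them.

**Disagreements:** My colour-based bar measurement failed in the first scene picture, so I used the side and wrist cameras instead. Pressing the board flat briefly reached about 42 N on the tool through the fingers, which is below the 120 N wrist limit. The limit on the arm or gripper body is 40 N, and I saw nothing to suggest the body itself touched anything.

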